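Clamp a glass bottle in the bench quick clamp

ROBOT

A 6-joint arm with a two-finger parallel gripper is mounted at the origin on a cart in front of the work surface, level with it; the furniture and walls round the work are solid. World frame = base frame: x ahead of the robot, y to its left, z up, the work surface at z = 0. Lengths are in mm, angles in rad, forces in N, time in s.
With the tool pointing down it reaches from about 325 to 775 mm from the base axis. Payload 5.5 kg.
Tool frame: the origin (TCP) lies midway between the tips of the shut fingers; the grasp point (between the pads) lies 19 mm behind it (arm.hold_point_z is the distance from the TCP to the grasp point, in mm); z points along the fingers, x is the direction in which the jaws open and shut, and the axes are right-handed (so a half turn about z gives the same grasp; the last joint's range is limited). The gripper opens to 85 mm and grips with 20 to 120 N. Pads are 22 mm wide; open, the fingers measure 114 mm over their backs; the gripper's body (76 mm by 85 mm) begins 54 mm behind the grasp point. The pads swing forward as they close: fully open they stand 13 mm farther back than shut.
Start: joints at [-1.353, 0.091, 1.231, -0, 1.82, -0.057], TCP at [162.812, -577.502, 231.275] pointing down, gripper open.
Joint ranges: [-2.87, 2.87], [-0.86, 2.18], [0.17, 2.46], [-1.51, 4.65], [0.06, 2.69], [-2.65, 2.65]. Speed limits (rad/s): [2.57, 2.57, 3.01, 3.14, 3.14, 3.14].

INTERFACE

Orientations are given as a unit quaternion [w, x, y, z].
In Python, from cell import arm gives the robot as it stands.
- The arm moves only by the shell command python3 -m pendant 'ROWS' [FORCE]. ROWS is a JSON object of lists of equal length, an entry for each row: "grip": the finger opening in mm, from 0 to 85.4; "translation": the shift along the world's x, y, z in units of 50 mm (1.0 is 50 mm), a list of three; "delta_rot": the turn, a rotation vector about the world's x, y, z in units of 4 degrees (1.0 is 4 degrees), a list of three. In form: {"grip": [grip, ...], "translation": [[x, y, z], ...], "delta_rot": [[ax, ay, az], ...]}. A call has 1 to 20 rows; each row shifts and turns the commanded pose from where the row before left it; what a row does not reach is not made up. A row lasts 1/10 s, in which the tool goes at most 50 mm and 8.59 degrees, less where a joint would pass 70% of its speed; a pose out of reach is approached as far as the arm can. A call with a number of a shift or a turn outside -1 to 1 is refused whole. A call with a gripper value outside its range is refused whole. The fingers move at their own pace and stop on an object; FORCE is the grip in N (left out, the last holds). Time passes only in rows, so rows that do not move let the fingers close. It gives the time, the measured TCP pose, the force and the opening at its end, in the units of the state.
- arm.get_state(): the state, without advancing time (a new reading comes with each control period).
- arm.read_camera(name): name is "side" or "top" or "wrist"; returns a dict with "img" (384x512x3 uint8, red, green, blue), "fx", "fy", "cx", "cy" (pixels), "camera_from_world" (4x4, takes a point from world to camera coordinates); the wrist camera has in their place "T_tool_cam" (4x4, takes a point from camera to tool coordinates, whose origin is the TCP and whose axes are the tool frame's). Camera axes: x right, y down, z forward; pixel columns grow to the right and rows downward; lengths in mm; the calibration is good to about 2 mm. A picture is of the moment at which its call begins: read the wrist's pose just before it. There is no depth.
- arm.job_done(): hands the job in, once; it reports no verdict.
The state is a dict: "t": time; "q": joint angles; "qvel": joint speeds; "joint_torque": joint torques, N m; "tcp_pos": TCP position; "orientation": TCP orientation; "ft_force": force on the tool from outside, world axes, zero at the start; "wrist_torque": the same for the moment, N m; "grip_width": finger opening in mm.
Only numpy, scipy, OpenCV 4.12 (cv2) and the standard library are available. Lean on these libraries where they do the work, as an engineer would, in place of code of your own. Each camera call takes 0.05 s, during which the arm holds its last target. There are 200 camera calls.

TASK

The cap of the short brown bottle is stuck: stand that bottle upright on the bench clamp's base, between the V block and the rubber pad, let go of it, then squeeze the clamp's trigger towards the fixed handle again and again until the sliding jaw grips the bottle firmly in the V. Feel for the grip and stop in time, for the glass must not be over-squeezed; drive the jaw only by the trigger, leave the other two bottles standing where they are, and finally let the trigger spring back.

Things in the scene. Friction and masses are not known exactly. Their poses are not given: they have to be found in the camera images.
- reagent_e: the bottle to clamp: shortest of the three loose bottles, brown glass, round, 44 mm across, 90 mm tall, 0.09 to 0.15 kg; screw cap 26 mm across, 78 to 90 mm above the underside, below it neck and sloping shoulder. Origin: centre of its underside, z up. A jaw force over 8 N is a firm grip; above 24 N the glass cracks
- reagent_a: bystander: white bottle, 48 mm across and 105 mm tall, origin at the centre of its underside, z up
- reagent_c: bystander: white bottle, 55 mm across and 125 mm tall, origin at the centre of its underside, z up
- clamp: grey and black quick clamp screwed to the bench, base plate 90 (x) x 280 (y) x 12 mm. Origin under the plate on its centre line; x across, y along the bar in the closing direction, z up; 'clamp frame' elsewhere means this, in mm. From +y to -y: V block, rubber pad on the sliding jaw, bar, housing (44 wide, y -130 to -30, top z 62) with fixed handle, trigger
- seat (a point): centre of the bottle's underside when home in the V: on top of the base plate, clamp frame x 0, y 85, z 12; axes as the clamp. The 90 degree V opens to -y; V block 64 wide, top z 52. The rubber pad that faces it is 36 wide, z 19 to 49, and at first 18 to 36 mm from a bottle that is home
- jaw: sliding jaw, grey block 44 wide, 18 thick, top z 55; origin on the clamp's when fully open, starts 0 to 10 mm along +y from there; front face at its own y 15. Its rubber pad's face stands 12 to 20 mm ahead of that, on a spindle set differently each time and not reported; pad spring 5 N per mm. Driven by the trigger; its brake slips at 16 N and keeps the grip when the trigger is let go
- trigger (a joint): 0 released (it springs back), 0.40 rad fully squeezed towards +y; pivot at clamp frame y -115, z 50. It ratchets the jaw on by 35 mm per rad; after each return up to 0.17 rad is idle until the pawl meets the next tooth (6 mm pitch). Pressed at the roll: 1 to 5 N idle, 11 to 13 N while the jaw runs free, plus 0.53 N per N of grip, so 17 to 21 N when firm
- trigger_roll (a point): centre of the steel roll (14 mm diameter, 30 mm long along x) on the trigger's outer (-y) side, 66 mm from the pivot: the place to press; at rest clamp frame y -132, z 114; it swings 26 mm
- handle (a point): centre of the top of the upright fixed handle: clamp frame y -80, z 128; handle 26 wide (x), y -87 to -73. Handle and trigger roll together measure 66 mm over their outer faces (along y) at rest, 40 mm squeezed

How it is judged (in metres and radians):
On the way, in this order (a step that is already met when the one before it is completed fails the run):
1. the bottle stands released and upright on the clamp's base between the V block and the pad, not yet gripped (horizontal distance between reagent_e and seat below 0.025 m and z of reagent_e in the frame of seat between -0.004 and 0.004 m and angle between reagent_e's own z axis and vertical below 0.1 rad and contact force between the fingers and reagent_e below 0.1 N and contact force between jaw and reagent_e below 2 N), for 0.2 s.
2. the trigger is squeezed (value of joint trigger above 0.15 rad).
3. the trigger is let back for a further squeeze (value of joint trigger below 0.1 rad).
4. the sliding jaw grips the bottle with more than 8 N (contact force between jaw and reagent_e above 8 N), for 0.2 s.
At the end, for the whole second after the job is handed in: The bottle stands upright (within 0.1 rad) on the clamp's base, home in the V within 5 mm, at rest, gripped by the sliding jaw with 8 to 24 N, and the trigger is released (below 0.04 rad) (contact force between jaw and reagent_e between 8 and 24 N and horizontal distance between reagent_e and seat below 0.005 m and z of reagent_e in the frame of seat between -0.004 and 0.005 m and angle between reagent_e's own z axis and vertical below 0.1 rad and linear speed of reagent_e below 0.02 m/s and value of joint trigger below 0.04 rad); the robot touches nothing.
It fails at once if the jaw squeezes the bottle with more than 24 N (the glass cracks) (contact force between jaw and reagent_e above 24 N).
It fails at once if the robot pushes the jaw itself with more than 5 N (contact force between any of the fingers, the arm and jaw above 5 N).
It fails at once if one of the other two bottles is moved by more than 30 mm or tipped (distance of any of reagent_a, reagent_c from where it was at the start of the episode above 0.03 m or angle between any of reagent_a, reagent_c's own z axis and vertical above 0.3 rad).
It also fails if it takes over 72 s, if anything falls off the work surface, if the arm or the gripper's body presses on something with over 40 N, if the wrist force passes 120 N, or if a joint passes its speed limit or range.

## Working session

There is one attempt and no reset: what is moved stays moved. The work goes in short steps, Python scripts to look and compute and a shell command to move; the robot and the scene stay as the last step left them, time stands still between calls to the robot, and variables do not carry over. Pictures are saved under pics/ and viewed, about 8 in all and at most 12, crops included, and the job is handed in when it is done.

```bash
mkdir -p pics; ls; python3 - <<'E'
from cell import arm
import cv2,numpy as np
s=arm.get_state();print({k:np.round(v,3) for k,v in s.items()})
for n in("top","side"):
    c=arm.read_camera(n);cv2.imwrite(f"pics/{n}0.png",c["img"][:,:,::-1]);print(n,c["fx"],c["fy"],c["cx"],c["cy"],np.round(c["camera_from_world"],4).tolist())
a=cv2.imread("pics/top0.png");b=cv2.imread("pics/side0.png")
cv2.imwrite("pics/t.png",cv2.resize(a,(800,600)))
cv2.imwrite("pics/s.png",cv2.resize(b,(800,600)))
E
```

```text
pics
{'t': np.float64(0.0), 'q': array([-1.353,  0.092,  1.232,  0.   ,  1.82 , -0.057]), 'qvel': array([-0.002,  0.002,  0.001,  0.002, -0.001,  0.001]), 'joint_torque': array([ 3.0000e-03, -4.5873e+01, -4.1802e+01,  0.0000e+00,  1.1000e-02,
        0.0000e+00]), 'tcp_pos': array([ 162.744, -577.208,  230.152]), 'orientation': array([-0.001,  0.797, -0.604, -0.001]), 'ft_force': array([-0.323,  0.841,  0.414]), 'wrist_torque': array([ 0.025, -0.027, -0.03 ]), 'grip_width': np.float64(85.266)}
top 431.3708837443055 431.3708837443055 248.42477442559374 195.99046593941569 [[0.03, -0.9994, -0.0149, -96.4908], [-0.9966, -0.0288, -0.0775, 534.7246], [0.0771, 0.0172, -0.9969, 1091.727], [0.0, 0.0, 0.0, 1.0]]
side 496.9195398930373 496.9195398930373 253.18962648228566 198.9511281321984 [[-1.0, -0.0031, 0.008, 533.1391], [-0.0085, 0.5028, -0.8643, 132.8217], [-0.0014, -0.8644, -0.5028, 927.4828], [0.0, 0.0, 0.0, 1.0]]
```

View pics/t.png

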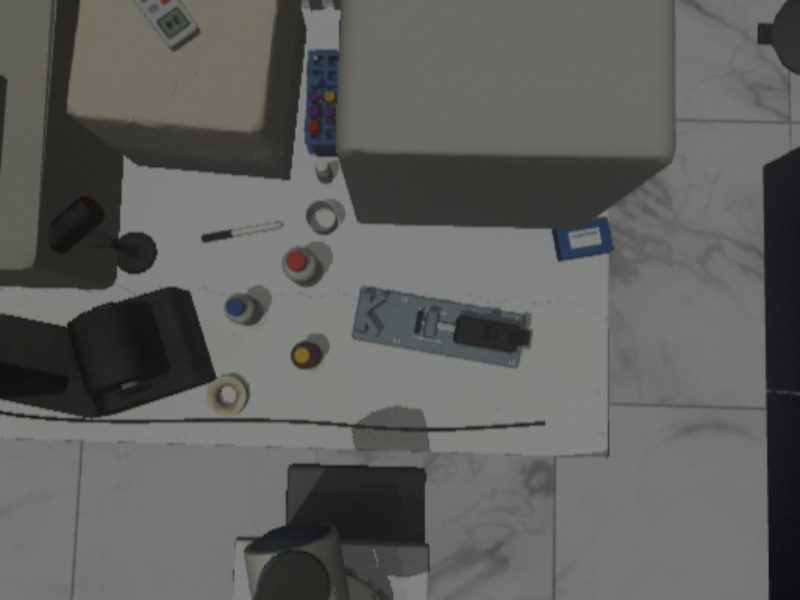

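View pics/s.png

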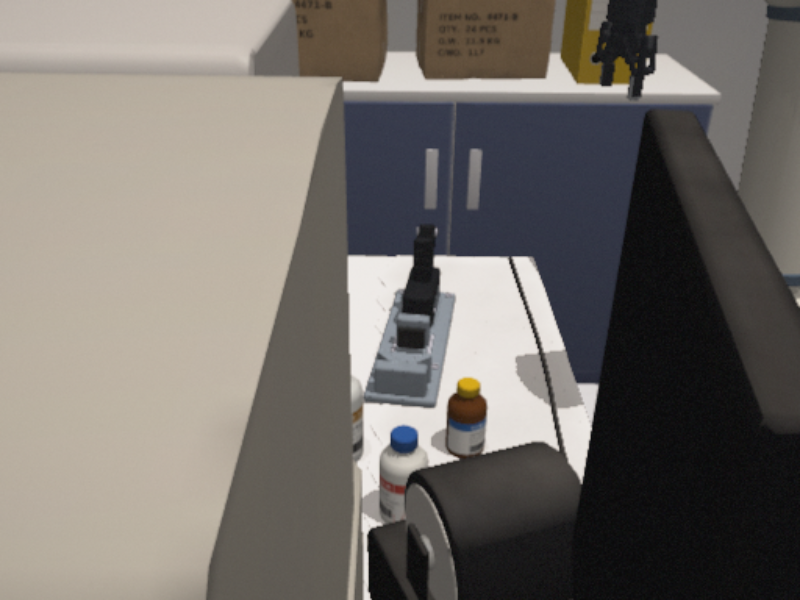

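The top view shows the brown bottle's yellow cap at (301,355) and the clamp plate spanning (352–531, 288–367) with its V at the left. The side view shows the yellow cap at (468,387) and the V block at (403,373). I'll measure these now.

```bash
cat > h.py <<'E'
import cv2,numpy as np
from cell import arm
def ray(c,u,v):
    T=c["camera_from_world"];R=T[:3,:3];o=-R.T@T[:3,3]
    d=R.T@np.array([(u-c["cx"])/c["fx"],(v-c["cy"])/c["fy"],1]);return o,d
def onz(c,u,v,z):
    o,d=ray(c,u,v);return o+d*(z-o[2])/d[2]
def tri(a,b):
    A=np.zeros((3,3));y=np.zeros(3)
    for o,d in(a,b):
        d=d/np.linalg.norm(d);P=np.eye(3)-np.outer(d,d);A+=P;y+=P@o
    return np.linalg.solve(A,y)
def blob(m,roi):
    z=np.zeros_like(m);x0,y0,x1,y1=roi;z[y0:y1,x0:x1]=m[y0:y1,x0:x1]
    n,l,s,c=cv2.connectedComponentsWithStats(z);i=1+np.argmax(s[1:,4]);return c[i],s[i],(l==i).astype(np.uint8)
E
python3 - <<'E'
from h import *
c=arm.read_camera("top");s=arm.read_camera("side")
ht=cv2.cvtColor(c["img"],cv2.COLOR_RGB2HSV);hs=cv2.cvtColor(s["img"],cv2.COLOR_RGB2HSV)
k=.64
ct,st,_=blob(cv2.inRange(ht,(15,130,80),(35,255,255)),(175,205,215,245));print("cap top",ct,st,onz(c,*ct,90))
cs,ss,_=blob(cv2.inRange(hs,(15,130,80),(35,255,255)),(280,230,320,262));print("cap side",cs,ss,tri(ray(c,*ct),ray(s,*cs)))
for n,r in(("blue",(140,180,170,210)),("red",(175,155,205,180))):
    m=cv2.inRange(ht,(100,130,50),(130,255,255)) if n=="blue" else cv2.inRange(ht,(0,130,80),(8,255,255))|cv2.inRange(ht,(172,130,80),(180,255,255))
    p,q,_=blob(m,r);print(n,p,q,onz(c,*p,105 if n=="blue" else 125))
# plate: darker than bench
g=cv2.cvtColor(c["img"],cv2.COLOR_RGB2GRAY)
m=((g<150)).astype(np.uint8);p,q,mm=blob(m,(218,178,350,240))
cn=max(cv2.findContours(mm,0,2)[0],key=cv2.contourArea)
print("plate",q,cv2.boxPoints(cv2.minAreaRect(cn)).tolist(),cv2.approxPolyDP(cn,4,True)[:,0].tolist())
for P in cv2.boxPoints(cv2.minAreaRect(cn)):print(onz(c,*P,12))
v=c["img"][175:240,220:350,::-1];cv2.imwrite("pics/crop1.png",np.vstack([cv2.resize(v,(780,390),interpolation=2)]))
E
```

```text
cap top [192.65432099 226.95061728] [188 222  10  11  81] [453.37533355  49.98531456  90.        ]
cap side [299.3557047  247.63087248] [293 242  14  13 149] [454.45634936  50.82244013  83.3895743 ]
blue [149.40298507 196.11940299] [145 192  10   9  67] [523.63007692 154.2068104  105.        ]
red [188.90825688 166.55045872] [183 161  12  12 109] [594.55864023  59.43095757 125.        ]
plate [ 218  178  132   62 8184] [[218.00001525878906, 177.99998474121094], [349.0, 177.99998474121094], [349.0, 238.99998474121094], [218.0, 238.99998474121094]] [[218, 178], [218, 239], [349, 239], [349, 178]]
[5.82691435e+02 1.50685053e-01 1.20000000e+01]
[ 592.3061472  -340.10763831   12.        ]
[ 434.71601333 -342.00121803   12.        ]
[424.49637549  -5.46920819  12.        ]
```

View pics/crop1.png

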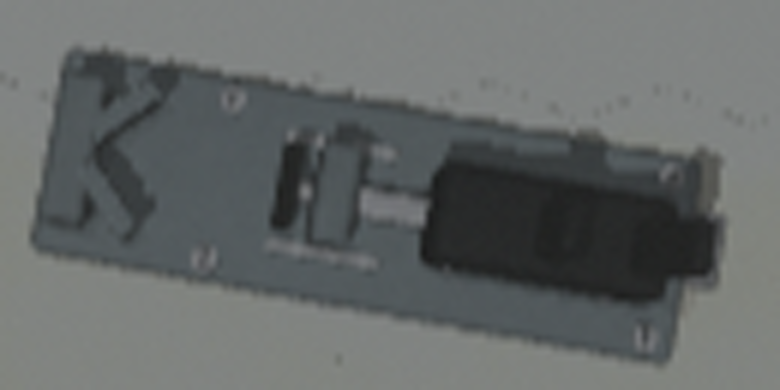

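Crop: the plate corners are near (68,50), (35,245), (668,362) and (695,150) in the 6x crop. The V opens right, the pad is at (290,185), the jaw at (338,190), and the trigger roll's end is at (715,245). I'll refine the plate outline using contrast.

```bash
python3 - <<'E'
from h import *
c=arm.read_camera("top")
g=cv2.cvtColor(c["img"],cv2.COLOR_RGB2GRAY)
x0,y0,x1,y1=222,178,342,240
t,_=cv2.threshold(g[y0:y1,x0:x1],0,255,cv2.THRESH_OTSU);print("otsu",t)
G=cv2.resize(g,None,fx=8,fy=8,interpolation=cv2.INTER_CUBIC)
_,_,mm=blob((G<t).astype(np.uint8),(218*8,176*8,350*8,242*8))
# sides: sample boundary in world
cn=max(cv2.findContours(mm,0,1)[0],key=cv2.contourArea)[:,0].astype(float)
W=np.array([onz(c,(u+.5)/8-.5,(v+.5)/8-.5,12)[:2] for u,v in cn])
def fit(sel):
    P=W[sel]
    for _ in range(3):
        m,d=P.mean(0),np.linalg.svd(P-P.mean(0))[2][0];n=np.array([-d[1],d[0]]);r=(P-m)@n;P=P[abs(r)<1.5]
    return m,d,len(P),r.std()
cu=(cn+.5)/8-.5
def near(a,b,w=1.2,e=.15):
    a,b=np.array(a),np.array(b);d=(b-a);L=np.linalg.norm(d);d/=L;r=cu-a;s=r@d;return (abs(r@[-d[1],d[0]])<w)&(s>e*L)&(s<(1-e)*L)
K=[(220+x/6,175+y/6) for x,y in((68,50),(35,245),(668,362),(695,150))]
E=[fit(near(K[0],K[1])),fit(near(K[1],K[2],e=.05)),fit(near(K[0],(220+400/6,175+103/6),e=.05))]
for e in E:print(np.round(e[0],1),np.degrees(np.arctan2(e[1][1],e[1][0])),e[2],e[3])
# direction +y of clamp: along the long sides
f=np.linalg.lstsq
d=E[1][1]; d=d*np.sign(d[1]); d2=E[2][1]*np.sign(E[2][1][1]); dd=d+d2;dd/=np.linalg.norm(dd)
n=np.array([dd[1],-dd[0]]) # clamp x
print("ydir",dd,"xdir",n,"width",(E[2][0]-E[1][0])@n)
cx=((E[2][0]+E[1][0])/2)@n; front=E[0][0]@dd
org=n*cx+dd*(front-140)
print("origin",org,"yaw",np.degrees(np.arctan2(n[1],n[0])),"seat",org+dd*85,"roll",org-132*dd,"handle",org-80*dd)
E
```

```text
otsu 99.0
[533.2 -27.4] 171.91708337112587 118 0.22578597083162025
[ 462.6 -160.3] -98.47682494335756 760 0.36380335908294636
[ 561.3 -110.7] -98.48355688908244 369 0.6698187806420909
ydir [0.14746747 0.98906691] xdir [ 0.98906691 -0.14746747] width 90.30372355627547
origin [ 507.51751473 -165.13574628] yaw -8.480190916219987 seat [520.05224935 -81.06505919] roll [ 488.0518092 -295.692578 ] handle [ 495.72011744 -244.26109884]
```

```bash
python3 -m pendant '{"grip":[85,85,85,85,85,85,85,85,85,85,85,85,85,85,85,85,85,85,85,85],"translation":[[0.29,0.627,-0.075],[0.29,0.627,-0.075],[0.29,0.627,-0.075],[0.29,0.627,-0.075],[0.29,0.627,-0.075],[0.29,0.627,-0.075],[0.29,0.627,-0.075],[0.29,0.627,-0.075],[0.29,0.627,-0.075],[0.29,0.627,-0.075],[0.29,0.627,-0.075],[0.29,0.627,-0.075],[0.29,0.627,-0.075],[0.29,0.627,-0.075],[0.29,0.627,-0.075],[0.29,0.627,-0.075],[0.29,0.627,-0.075],[0.29,0.627,-0.075],[0.29,0.627,-0.075],[0.29,0.627,-0.075]],"delta_rot":[[0,0,0.82],[0,0,0.82],[0,0,0.82],[0,0,0.82],[0,0,0.82],[0,0,0.82],[0,0,0.82],[0,0,0.82],[0,0,0.82],[0,0,0.82],[0,0,0.82],[0,0,0.82],[0,0,0.82],[0,0,0.82],[0,0,0.82],[0,0,0.82],[0,0,0.82],[0,0,0.82],[0,0,0.82],[0,0,0.82]]}' 40
python3 - <<'E'
from h import *
s=arm.get_state();w=arm.read_camera("wrist");cv2.imwrite("pics/w1.png",w["img"][:,:,::-1])
from scipy.spatial.transform import Rotation as R
q=s["orientation"];r=R.from_quat([*q[1:],q[0]]).as_matrix()
print(s["t"],s["tcp_pos"],r.round(3).tolist(),w["T_tool_cam"].round(3).tolist())
h=cv2.cvtColor(w["img"],cv2.COLOR_RGB2HSV)
p,st,_=blob(cv2.inRange(h,(15,130,80),(35,255,255)),(0,0,512,384));print(p,st)
T=np.eye(4);T[:3,:3]=r;T[:3,3]=s["tcp_pos"];w["camera_from_world"]=np.linalg.inv(T@w["T_tool_cam"]);print(onz(w,*p,90))
E
```

```text
t: 2.25
tcp_pos: [453.2, 51.0, 156.2]
orientation: [0.0, 0.997, -0.074, 0.0]
ft_force: [0.2, -0.7, -0.4]
grip_width: 85.2
2.25 [453.17316026  50.9780381  156.19838463] [[0.989, -0.148, 0.0], [-0.148, -0.989, -0.0], [0.0, 0.0, -1.0]] [[1.0, -0.0, 0.0, -1.17], [0.0, 0.961, 0.277, -70.267], [-0.0, -0.277, 0.961, -141.126], [0.0, 0.0, 0.0, 1.0]]
[258.38196721 200.59836066] [242 189  36  24 610]
[453.69844897  53.52208421  90.        ]
```

View pics/w1.png

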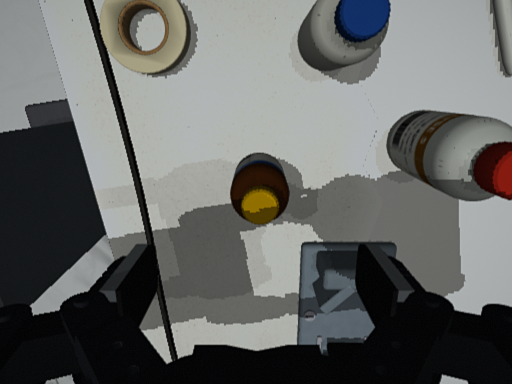

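The wrist view has the brown bottle centred between the fingers, with its cap at (258,201) and nothing in the way. I'll descend and grasp it.

```bash
python3 -m pendant '{"grip":[85,85,85,85,85,85,85,38,38,38,38,38,38,38],"translation":[[0,0,-0.4],[0,0,-0.4],[0,0,-0.4],[0,0,-0.4],[0,0,-0.4],[0.02,0,-0.3],[0,0,0],[0,0,0],[0,0,0],[0,0,0],[0,0,0],[0,0,0],[0,0,0],[0,0,0]],"delta_rot":[[0,0,0],[0,0,0],[0,0,0],[0,0,0],[0,0,0],[0,0,0],[0,0,0],[0,0,0],[0,0,0],[0,0,0],[0,0,0],[0,0,0],[0,0,0],[0,0,0]]}' 40
```

```text
t: 3.7
tcp_pos: [454.9, 49.5, 42.8]
orientation: [-0.0, 0.997, -0.075, 0.002]
ft_force: [1.6, -0.1, 6.6]
grip_width: 41.8
```

```bash
python3 -m pendant '{"grip":[38,38,38,38,38,38,38,38,38,38],"translation":[[0,0,0.2],[0,0,0.4],[0,0,0.5],[0,0,0.5],[0,0,0.4],[0.3,-0.6,0],[0.4,-0.9,0],[0.3,-0.7,0],[0.3,-0.5,0],[0,0,0]],"delta_rot":[[0,0,0],[0,0,0],[0,0,0],[0,0,0],[0,0,0],[0,0,0],[0,0,0],[0,0,0],[0,0,0],[0,0,0]]}'
python3 - <<'E'
from h import *
s=arm.get_state();print(s["t"],s["tcp_pos"],s["grip_width"],s["orientation"])
a=arm.read_camera("top");b=arm.read_camera("side");w=arm.read_camera("wrist")
v=b["img"][80:300,200:360];cv2.imwrite("pics/p2.png",np.hstack([cv2.resize(v,(400,550)),cv2.resize(w["img"][0:384,100:400],(400,550))])[:,:,::-1])
for c,r in((a,(180,150,330,260)),(b,(200,60,380,262))):
    h=cv2.cvtColor(c["img"],cv2.COLOR_RGB2HSV)
    try:print(blob(cv2.inRange(h,(15,130,60),(35,255,255)),r)[:2])
    except Exception as e:print(e)
E
```

```text
t: 4.7
tcp_pos: [519.1, -88.4, 140.5]
orientation: [0.0, 0.997, -0.077, -0.001]
ft_force: [-0.3, 1.0, -1.8]
grip_width: 41.1
4.7 [519.13953257 -88.36224484 140.53887467] 41.083339978368784 [ 3.71790247e-04  9.97006669e-01 -7.73096184e-02 -8.86883455e-04]
attempt to get argmax of an empty sequence
(array([262.07692308, 160.47692308]), array([256, 155,  13,  12, 130], dtype=int32))
```

View pics/p2.png

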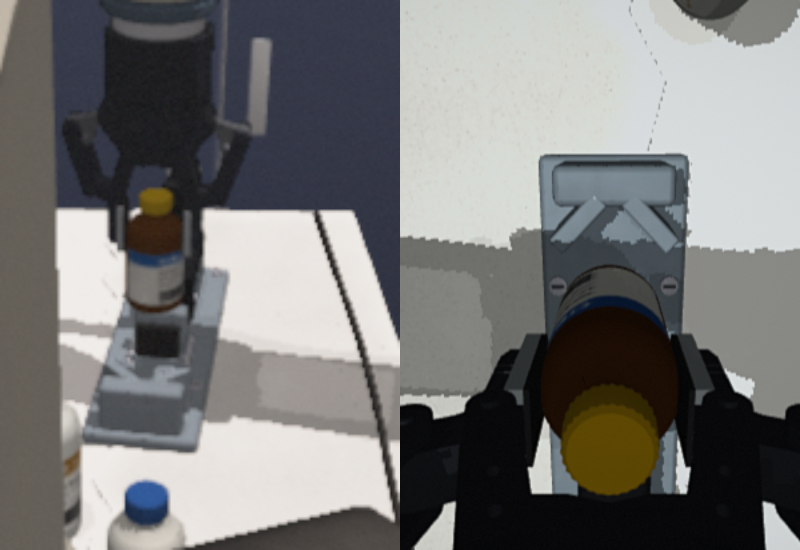

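The bottle hangs upright in the fingers: in the wrist view its cap is at (258,307) and the V is ahead, centred. I'll check the bottle's offset in the tool frame and the V's position from the wrist view.

```bash
python3 - <<'E'
from h import *
from scipy.spatial.transform import Rotation as R
s=arm.get_state();w=arm.read_camera("wrist")
q=s["orientation"];T=np.eye(4);T[:3,:3]=R.from_quat([*q[1:],q[0]]).as_matrix();T[:3,3]=s["tcp_pos"];w["camera_from_world"]=np.linalg.inv(T@w["T_tool_cam"])
h=cv2.cvtColor(w["img"],cv2.COLOR_RGB2HSV)
p,st,m=blob(cv2.inRange(h,(15,130,60),(35,255,255)),(150,150,400,384));print(p,st)
o=np.array([507.5,-165.1]);yd=np.array([.1475,.9891]);xd=np.array([.9891,-.1475])
def cl(P):return np.round([(P[:2]-o)@xd,(P[:2]-o)@yd],1)
P=onz(w,*p,s["tcp_pos"][2]+48);print("cap world",P,cl(P))
f=lambda x,y:(100+(x-400)*.75,y*384/550)
for n,x,y,z in(("plateL",541,157,12),("plateR",688,157,12),("VbackL",553,165,52),("VbackR",674,165,52),("tipL",560,243,52),("tipR",667,243,52)):print(n,cl(onz(w,*f(x,y),z)))
E
```

```text
[257.10307018 313.17379386] [ 221  281   74   65 3648]
cap world [517.70162411 -83.08707993 188.96651235] [-2.  82.6]
plateL [-41.8 137.8]
plateR [ 44.2 137.5]
VbackL [-30.1 136.1]
VbackR [ 30.5 135.9]
tipL [-27.8  98.9]
tipR [28.3 98.7]
```

```bash
python3 -m pendant '{"grip":[38,38,38,38,38,38,38],"translation":[[0.01,-0.06,-0.2],[0,0,-0.4],[0,0,-0.4],[0,0,-0.3],[0,0,-0.2],[0,0,-0.1],[0,0,0]],"delta_rot":[[0,0,0],[0,0,0],[0,0,0],[0,0,0],[0,0,0],[0,0,0],[0,0,0]]}'
python3 -m pendant '{"grip":[38,38,38],"translation":[[0,0,-0.04],[0,0,-0.02],[0,0,0]],"delta_rot":[[0,0,0],[0,0,0],[0,0,0]]}'
```

```text
t: 5.6
tcp_pos: [519.0, -88.3, 60.7]
orientation: [-0.0, 0.997, -0.075, -0.0]
ft_force: [-0.5, -0.2, -1.4]
grip_width: 41.3
t: 5.9
tcp_pos: [519.6, -88.6, 58.8]
orientation: [0.0, 0.997, -0.075, 0.0]
ft_force: [0.6, 0.0, -0.6]
grip_width: 41.4
```

```bash
python3 -m pendant '{"grip":[38,38,38],"translation":[[0,0,-0.04],[0,0,-0.02],[0,0,0]],"delta_rot":[[0,0,0],[0,0,0],[0,0,0]]}'; python3 -m pendant '{"grip":[38,38],"translation":[[0,0,-0.02],[0,0,0]],"delta_rot":[[0,0,0],[0,0,0]]}'
```

```text
t: 6.2
tcp_pos: [519.2, -88.5, 55.1]
orientation: [-0.0, 0.997, -0.075, -0.0]
ft_force: [-0.0, 0.3, -1.7]
grip_width: 41.5
t: 6.4
tcp_pos: [519.4, -88.5, 54.8]
orientation: [0.0, 0.997, -0.075, 0.0]
ft_force: [-2.0, -0.9, 2.1]
grip_width: 41.0
```

```bash
python3 -m pendant '{"grip":[38,38,55,70,70,70,70],"translation":[[0,0,-0.01],[0,0,0],[0,0,0],[0,0,0],[0,0,0],[0,0,0],[0,0,0]],"delta_rot":[[0,0,0],[0,0,0],[0,0,0],[0,0,0],[0,0,0],[0,0,0],[0,0,0]]}'
python3 -m pendant '{"grip":[75,75,75,75,75,75,75],"translation":[[0,0,0.1],[0,0,0.4],[0,0,0.5],[0,0,0.5],[0,0,0.5],[0,0,0.4],[0,0,0]],"delta_rot":[[0,0,0],[0,0,0],[0,0,0],[0,0,0],[0,0,0],[0,0,0],[0,0,0]]}'
python3 - <<'E'
from h import *
from scipy.spatial.transform import Rotation as R
b=arm.read_camera("side");s=arm.get_state();w=arm.read_camera("wrist")
print(s["tcp_pos"],s["ft_force"])
q=s["orientation"];T=np.eye(4);T[:3,:3]=R.from_quat([*q[1:],q[0]]).as_matrix();T[:3,3]=s["tcp_pos"];w["camera_from_world"]=np.linalg.inv(T@w["T_tool_cam"])
v=b["img"][80:300,200:360];cv2.imwrite("pics/p3.png",np.hstack([cv2.resize(v,(400,550)),cv2.resize(w["img"][0:384,100:400],(400,550))])[:,:,::-1])
o=np.array([507.5,-165.1]);yd=np.array([.1475,.9891]);xd=np.array([.9891,-.1475])
def cl(P):return np.round([(P[:2]-o)@xd,(P[:2]-o)@yd],1)
P=[]
for c,r in((w,(100,50,400,384)),(b,(200,60,380,262))):
    h=cv2.cvtColor(c["img"],cv2.COLOR_RGB2HSV);p,st,_=blob(cv2.inRange(h,(15,130,60),(35,255,255)),r);P.append(ray(c,*p));print(p,st,cl(onz(c,*p,98)))
x=tri(*P);print(x,cl(x))
E
```

```text
t: 7.1
tcp_pos: [519.3, -88.5, 53.6]
orientation: [-0.0, 0.997, -0.075, -0.0]
ft_force: [-0.6, -0.0, 0.1]
grip_width: 69.8
t: 7.8
tcp_pos: [520.8, -88.9, 177.9]
orientation: [0.001, 0.997, -0.075, 0.003]
ft_force: [-1.3, -0.3, 0.4]
grip_width: 74.9
[520.10580578 -88.67922253 175.52013959] [-0.0035164  -1.14841296 -0.13752667]
[255.73052632 201.22526316] [238 185  36  34 950] [-0.2 75.9]
[260.68217054 200.17054264] [255 195  13  12 129] [ 0.  83.7]
[518.99086199 -91.80572691  92.48370882] [ 0.6 74.2]
```

View pics/p3.png

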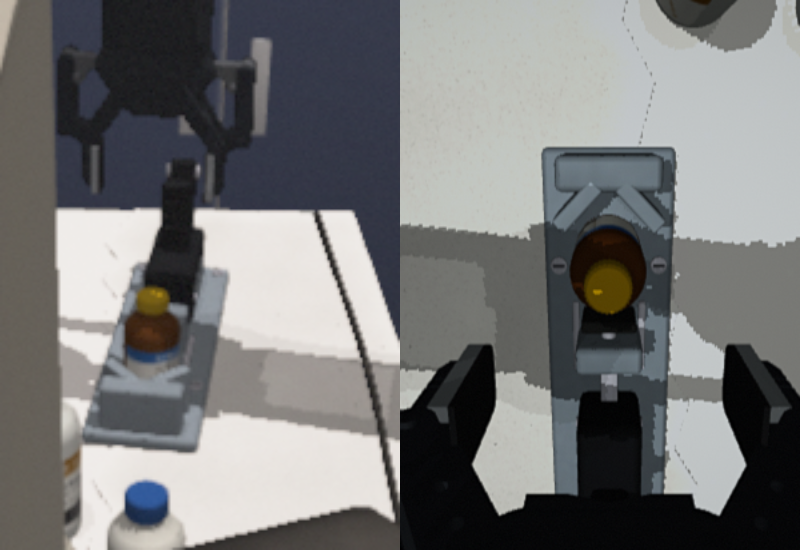

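The bottle stands upright and released at clamp y ≈ 77, with its cap in the wrist crop at (608,288); the V is ahead of it and the pad behind it is clear. Next I'll go to the trigger's outer side with the fingers shut.

```bash
python3 -m pendant '{"grip":[40,20,0,0,0,0,0,0,0,0,0,0,0,0],"translation":[[-0.09,-0.59,0],[-0.09,-0.59,0],[-0.09,-0.59,0],[-0.09,-0.59,0],[-0.09,-0.59,0],[-0.09,-0.59,0],[-0.09,-0.59,0],[-0.09,-0.59,0],[0,0,0],[0,0,-0.4],[0,0,-0.4],[0,0,-0.4],[0,0,-0.2],[0,0,0]],"delta_rot":[[0,0,0],[0,0,0],[0,0,0],[0,0,0],[0,0,0],[0,0,0],[0,0,0],[0,0,0],[0,0,0],[0,0,0],[0,0,0],[0,0,0],[0,0,0],[0,0,0]]}'
python3 - <<'E'
from h import *
s=arm.get_state();print(s["tcp_pos"],s["ft_force"],s["grip_width"])
b=arm.read_camera("side");w=arm.read_camera("wrist");s=arm.get_state();print(s["tcp_pos"],s["ft_force"])
v=b["img"][80:300,200:360];cv2.imwrite("pics/p4.png",np.hstack([cv2.resize(v,(400,550)),cv2.resize(w["img"][0:384,100:400],(400,550))])[:,:,::-1])
E
```

```text
t: 9.3
tcp_pos: [482.3, -323.0, 100.7]
orientation: [-0.002, 0.997, -0.075, -0.002]
ft_force: [-0.2, -0.8, 0.7]
grip_width: 0.0
[ 482.26818802 -323.0478441   100.73696516] [-0.15719954 -0.81605648  0.65958276] 0.03667681882498195
[ 483.44335454 -324.13921939  103.91871469] [-0.30296296 -1.3718612   0.40680203]
```

View pics/p4.png

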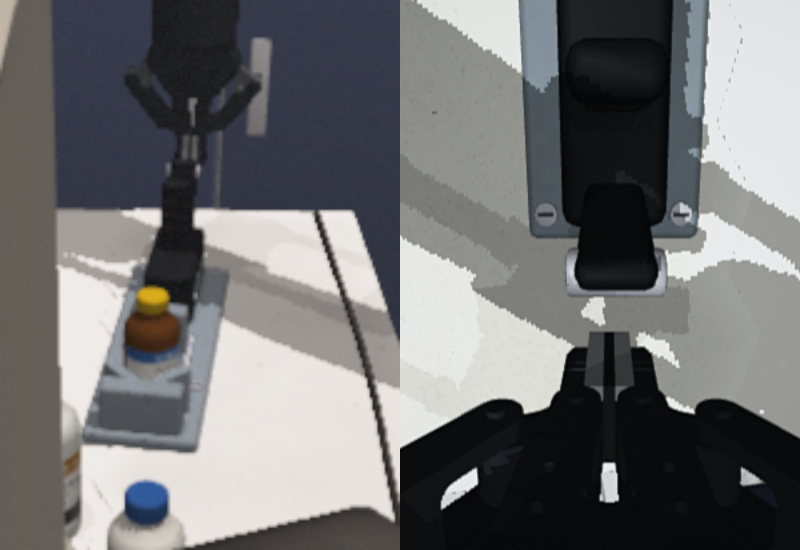

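The shut fingers, tip at (608,335), line up with the steel roll at (615,278). I'll push along clamp +y.

```bash
python3 -m pendant '{"grip":[0,0,0],"translation":[[0.012,0.08,0],[0.012,0.08,0],[0,0,0]],"delta_rot":[[0,0,0],[0,0,0],[0,0,0]]}'; python3 -m pendant '{"grip":[0,0,0],"translation":[[0.012,0.08,0],[0.006,0.04,0],[0,0,0]],"delta_rot":[[0,0,0],[0,0,0],[0,0,0]]}';python3 -m pendant '{"grip":[0,0,0],"translation":[[0.006,0.04,0],[0.006,0.04,0],[0,0,0]],"delta_rot":[[0,0,0],[0,0,0],[0,0,0]]}'
```

```text
t: 9.7
tcp_pos: [485.0, -316.1, 104.7]
orientation: [0.0, 0.997, -0.075, 0.001]
ft_force: [-0.0, 0.4, -0.1]
grip_width: -0.1
t: 10.0
tcp_pos: [485.5, -310.2, 103.8]
orientation: [-0.0, 0.997, -0.075, 0.0]
ft_force: [1.1, -0.1, 0.2]
grip_width: -0.2
t: 10.3
tcp_pos: [485.7, -308.4, 104.3]
orientation: [0.002, 0.997, -0.076, 0.0]
ft_force: [-1.6, -6.7, 0.1]
grip_width: -0.3
```

```bash
for i in 1 ; do python3 -m pendant '{"grip":[0,0,0,0],"translation":[[0.006,0.04,0],[0.006,0.04,0],[0.006,0.04,0],[0,0,0]],"delta_rot":[[0,0,0],[0,0,0],[0,0,0],[0,0,0]]}'; done; python3 -m pendant '{"grip":[0,0,0],"translation":[[0.006,0.04,0],[0.006,0.04,0],[0,0,0]],"delta_rot":[[0,0,0],[0,0,0],[0,0,0]]}'; python3 -m pendant '{"grip":[0,0,0],"translation":[[0.006,0.04,0],[0.006,0.04,0],[0,0,0]],"delta_rot":[[0,0,0],[0,0,0],[0,0,0]]}'
```

```text
t: 10.7
tcp_pos: [486.4, -304.2, 105.5]
orientation: [0.004, 0.997, -0.077, 0.001]
ft_force: [-3.7, -11.3, 3.3]
grip_width: 0.2
t: 11.0
tcp_pos: [487.0, -300.6, 106.4]
orientation: [0.004, 0.997, -0.077, 0.001]
ft_force: [-5.1, -12.7, 6.1]
grip_width: -0.0
t: 11.3
tcp_pos: [487.6, -296.9, 107.1]
orientation: [0.005, 0.997, -0.077, 0.001]
ft_force: [-5.8, -11.9, 7.9]
grip_width: -0.2
```

```bash
python3 -m pendant '{"grip":[0,0,0],"translation":[[0.006,0.04,0],[0.006,0.04,0],[0,0,0]],"delta_rot":[[0,0,0],[0,0,0],[0,0,0]]}'; python3 -m pendant '{"grip":[0,0,0],"translation":[[0.006,0.04,0],[0.006,0.04,0],[0,0,0]],"delta_rot":[[0,0,0],[0,0,0],[0,0,0]]}'
```

```text
t: 11.6
tcp_pos: [488.4, -292.9, 107.4]
orientation: [0.005, 0.997, -0.077, 0.002]
ft_force: [-5.6, -12.3, 9.7]
grip_width: 0.1
t: 11.9
tcp_pos: [489.3, -288.8, 107.3]
orientation: [0.005, 0.997, -0.077, 0.002]
ft_force: [-4.2, -12.0, 9.2]
grip_width: 0.0
```

```bash
python3 -m pendant '{"grip":[0,0,0],"translation":[[0.006,0.04,0],[0.003,0.02,0],[0,0,0]],"delta_rot":[[0,0,0],[0,0,0],[0,0,0]]}'; python3 -m pendant '{"grip":[0,0,0,0,0],"translation":[[-0.02,-0.14,0],[-0.02,-0.14,0],[-0.02,-0.14,0],[-0.026,-0.18,0],[0,0,0]],"delta_rot":[[0,0,0],[0,0,0],[0,0,0],[0,0,0],[0,0,0]]}'
python3 - <<'E'
from h import *
s=arm.get_state();print(s["t"],s["tcp_pos"],s["ft_force"])
b=arm.read_camera("side");w=arm.read_camera("wrist");a=arm.read_camera("top")
f=lambda i,x,y,W,H:cv2.resize(i[y:y+H,x:x+W],(400,int(400*H/W)),interpolation=2)
A=f(a["img"],220,175,130,65);B=f(b["img"],225,165,90,100)
cv2.imwrite("pics/p5.png",np.vstack([A,B])[:,:,::-1]);print(A.shape,B.shape)
E
```

```text
t: 12.2
tcp_pos: [489.8, -285.9, 107.4]
orientation: [0.005, 0.997, -0.077, 0.002]
ft_force: [-4.5, -12.1, 9.7]
grip_width: -0.2
t: 12.7
tcp_pos: [484.9, -311.9, 102.8]
orientation: [-0.001, 0.997, -0.076, -0.001]
ft_force: [-0.1, 0.2, 0.4]
grip_width: -0.1
12.7 [ 484.91249104 -311.87718015  102.78639924] [-0.14165476  0.19074896  0.36300244]
(200, 400, 3) (444, 400, 3)
```

View pics/p5.png

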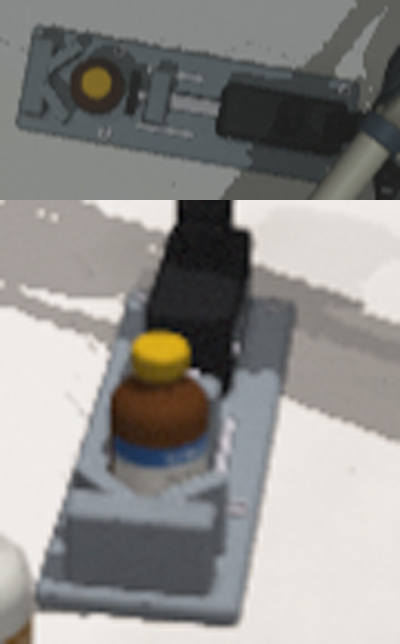

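The pad at (133,95) in the crop has advanced about 13 mm and is now nearly touching the bottle, whose centre is at (97,84). Second stroke, watching the force.

```bash
python3 -m pendant '{"grip":[0,0,0,0],"translation":[[0.012,0.08,0],[0.012,0.08,0],[0.009,0.06,0],[0,0,0]],"delta_rot":[[0,0,0],[0,0,0],[0,0,0],[0,0,0]]}'; python3 -m pendant '{"grip":[0,0,0],"translation":[[0.006,0.04,0],[0.006,0.04,0],[0,0,0]],"delta_rot":[[0,0,0],[0,0,0],[0,0,0]]}'; python3 -m pendant '{"grip":[0,0,0],"translation":[[0.006,0.04,0],[0.006,0.04,0],[0,0,0]],"delta_rot":[[0,0,0],[0,0,0],[0,0,0]]}'
```

```text
t: 13.25
tcp_pos: [487.4, -300.4, 104.5]
orientation: [0.001, 0.997, -0.075, 0.0]
ft_force: [-0.7, -3.4, 1.9]
grip_width: -0.1
t: 13.55
tcp_pos: [487.7, -298.0, 104.6]
orientation: [0.002, 0.997, -0.076, 0.001]
ft_force: [-1.2, -8.0, 3.7]
grip_width: -0.2
t: 13.85
tcp_pos: [488.2, -295.3, 105.1]
orientation: [0.003, 0.997, -0.076, 0.001]
ft_force: [-1.4, -11.9, 4.4]
grip_width: -0.1
```

```bash
for i in 1; do python3 -m pendant '{"grip":[0,0,0],"translation":[[0.006,0.04,0],[0.003,0.02,0],[0,0,0]],"delta_rot":[[0,0,0],[0,0,0],[0,0,0]]}'; done;  python3 -m pendant '{"grip":[0,0,0],"translation":[[0.003,0.02,0],[0.003,0.02,0],[0,0,0]],"delta_rot":[[0,0,0],[0,0,0],[0,0,0]]}'
```

```text
t: 14.15
tcp_pos: [488.6, -292.5, 105.4]
orientation: [0.003, 0.997, -0.076, 0.001]
ft_force: [-2.2, -12.1, 5.2]
grip_width: 0.1
t: 14.45
tcp_pos: [488.9, -290.7, 105.5]
orientation: [0.003, 0.997, -0.077, 0.001]
ft_force: [-2.6, -12.3, 6.2]
grip_width: 0.1
```

```bash
python3 -m pendant '{"grip":[0,0,0],"translation":[[0.003,0.02,0],[0.003,0.02,0],[0,0,0]],"delta_rot":[[0,0,0],[0,0,0],[0,0,0]]}'
```

```text
t: 14.75
tcp_pos: [489.2, -288.8, 105.6]
orientation: [0.003, 0.997, -0.077, 0.001]
ft_force: [-3.5, -13.7, 6.9]
grip_width: 0.1
```

```bash
python3 -m pendant '{"grip":[0,0],"translation":[[0.003,0.02,0],[0,0,0]],"delta_rot":[[0,0,0],[0,0,0]]}'; python3 -m pendant '{"grip":[0,0],"translation":[[0.003,0.02,0],[0,0,0]],"delta_rot":[[0,0,0],[0,0,0]]}'
```

```text
t: 14.95
tcp_pos: [489.3, -287.8, 105.7]
orientation: [0.003, 0.997, -0.077, 0.001]
ft_force: [-2.3, -12.5, 5.6]
grip_width: -0.1
t: 15.15
tcp_pos: [489.5, -286.9, 105.7]
orientation: [0.003, 0.997, -0.077, 0.001]
ft_force: [-2.8, -12.8, 6.3]
grip_width: -0.4
```

```bash
python3 -m pendant '{"grip":[0,0],"translation":[[0.003,0.02,0],[0,0,0]],"delta_rot":[[0,0,0],[0,0,0]]}'; python3 -m pendant '{"grip":[0,0],"translation":[[0,0,0],[0,0,0]],"delta_rot":[[0,0,0],[0,0,0]]}'
```

```text
t: 15.35
tcp_pos: [489.6, -285.8, 105.7]
orientation: [0.003, 0.997, -0.077, 0.001]
ft_force: [-3.7, -12.2, 6.3]
grip_width: -0.0
t: 15.55
tcp_pos: [489.6, -285.9, 105.7]
orientation: [0.003, 0.997, -0.077, 0.001]
ft_force: [-3.3, -12.8, 6.9]
grip_width: -0.2
```

```bash
python3 -m pendant '{"grip":[0,0,0,0,0],"translation":[[-0.02,-0.14,0],[-0.02,-0.14,0],[-0.02,-0.14,0],[-0.023,-0.16,0],[0,0,0]],"delta_rot":[[0,0,0],[0,0,0],[0,0,0],[0,0,0],[0,0,0]]}';  python3 -m pendant '{"grip":[0,0,0],"translation":[[0.009,0.06,0],[0.009,0.06,0],[0,0,0]],"delta_rot":[[0,0,0],[0,0,0],[0,0,0]]}'; python3 -m pendant '{"grip":[0,0,0],"translation":[[0.006,0.04,0],[0.003,0.02,0],[0,0,0]],"delta_rot":[[0,0,0],[0,0,0],[0,0,0]]}'
```

```text
t: 16.05
tcp_pos: [485.2, -311.7, 102.8]
orientation: [-0.001, 0.997, -0.076, -0.001]
ft_force: [-1.2, -0.3, 0.4]
grip_width: -0.1
t: 16.35
tcp_pos: [486.7, -305.1, 104.2]
orientation: [0.0, 0.997, -0.075, 0.0]
ft_force: [-0.2, -1.3, 1.6]
grip_width: -0.0
t: 16.65
tcp_pos: [487.2, -302.4, 104.1]
orientation: [0.0, 0.997, -0.075, 0.0]
ft_force: [-0.4, -2.2, 2.2]
grip_width: -0.0
```

```bash
python3 -m pendant '{"grip":[0,0,0],"translation":[[0.003,0.02,0],[0.003,0.02,0],[0,0,0]],"delta_rot":[[0,0,0],[0,0,0],[0,0,0]]}';  python3 -m pendant '{"grip":[0,0,0],"translation":[[0.003,0.02,0],[0.003,0.02,0],[0,0,0]],"delta_rot":[[0,0,0],[0,0,0],[0,0,0]]}'
```

```text
t: 16.95
tcp_pos: [487.5, -300.6, 104.0]
orientation: [0.0, 0.997, -0.075, 0.0]
ft_force: [0.4, -3.1, 2.8]
grip_width: 0.0
t: 17.25
tcp_pos: [487.6, -298.9, 104.1]
orientation: [0.001, 0.997, -0.076, 0.0]
ft_force: [0.2, -4.9, 2.2]
grip_width: -0.2
```

```bash
python3 -m pendant '{"grip":[0,0,0],"translation":[[0.003,0.02,0],[0.003,0.02,0],[0,0,0]],"delta_rot":[[0,0,0],[0,0,0],[0,0,0]]}';  python3 -m pendant '{"grip":[0,0,0],"translation":[[0.003,0.02,0],[0.003,0.02,0],[0,0,0]],"delta_rot":[[0,0,0],[0,0,0],[0,0,0]]}'
```

```text
t: 17.55
tcp_pos: [487.8, -298.0, 104.3]
orientation: [0.002, 0.997, -0.076, 0.0]
ft_force: [-1.6, -8.3, 3.4]
grip_width: 0.2
t: 17.85
tcp_pos: [487.9, -297.1, 104.5]
orientation: [0.003, 0.997, -0.076, 0.0]
ft_force: [-1.2, -11.0, 2.1]
grip_width: 0.1
```

```bash
python3 -m pendant '{"grip":[0,0,0],"translation":[[0.003,0.02,0],[0,0,0],[0,0,0]],"delta_rot":[[0,0,0],[0,0,0],[0,0,0]]}'
```

```text
t: 18.15
tcp_pos: [488.1, -296.3, 104.6]
orientation: [0.003, 0.997, -0.076, 0.0]
ft_force: [-1.8, -12.4, 2.7]
grip_width: -0.2
```

```bash
python3 -m pendant '{"grip":[0,0],"translation":[[0.003,0.02,0],[0,0,0]],"delta_rot":[[0,0,0],[0,0,0]]}'; python3 -m pendant '{"grip":[0,0],"translation":[[0.003,0.02,0],[0,0,0]],"delta_rot":[[0,0,0],[0,0,0]]}'
```

```text
t: 18.35
tcp_pos: [488.2, -295.4, 104.7]
orientation: [0.003, 0.997, -0.076, 0.0]
ft_force: [-2.1, -13.1, 3.0]
grip_width: 0.0
t: 18.55
tcp_pos: [488.4, -294.4, 104.9]
orientation: [0.003, 0.997, -0.076, 0.001]
ft_force: [-2.0, -12.1, 4.5]
grip_width: 0.2
```

```bash
python3 -m pendant '{"grip":[0,0],"translation":[[0.003,0.02,0],[0,0,0]],"delta_rot":[[0,0,0],[0,0,0]]}'; python3 -m pendant '{"grip":[0,0],"translation":[[0.003,0.02,0],[0,0,0]],"delta_rot":[[0,0,0],[0,0,0]]}'
```

```text
t: 18.75
tcp_pos: [488.5, -293.5, 105.0]
orientation: [0.003, 0.997, -0.076, 0.001]
ft_force: [-2.4, -12.5, 5.2]
grip_width: -0.3
t: 18.95
tcp_pos: [488.7, -292.5, 105.0]
orientation: [0.003, 0.997, -0.076, 0.001]
ft_force: [-2.0, -13.4, 5.2]
grip_width: 0.6
```

```bash
python3 -m pendant '{"grip":[0,0],"translation":[[0.003,0.02,0],[0,0,0]],"delta_rot":[[0,0,0],[0,0,0]]}'; python3 -m pendant '{"grip":[0,0],"translation":[[0.003,0.02,0],[0,0,0]],"delta_rot":[[0,0,0],[0,0,0]]}'
```

```text
t: 19.15
tcp_pos: [488.8, -291.5, 105.2]
orientation: [0.003, 0.997, -0.077, 0.001]
ft_force: [-1.8, -13.4, 5.5]
grip_width: -0.1
t: 19.35
tcp_pos: [488.9, -290.6, 105.2]
orientation: [0.003, 0.997, -0.077, 0.001]
ft_force: [-1.1, -13.3, 5.7]
grip_width: 0.1
```

```bash
python3 -m pendant '{"grip":[0,0],"translation":[[0.003,0.02,0],[0,0,0]],"delta_rot":[[0,0,0],[0,0,0]]}'; python3 -m pendant '{"grip":[0,0],"translation":[[0,0,0],[0,0,0]],"delta_rot":[[0,0,0],[0,0,0]]}'
```

```text
t: 19.55
tcp_pos: [489.1, -289.6, 105.3]
orientation: [0.003, 0.997, -0.077, 0.001]
ft_force: [-3.2, -12.9, 5.8]
grip_width: 0.1
t: 19.75
tcp_pos: [489.1, -289.6, 105.3]
orientation: [0.003, 0.997, -0.077, 0.001]
ft_force: [-3.1, -12.1, 5.1]
grip_width: 0.1
```

```bash
python3 -m pendant '{"grip":[0,0],"translation":[[0.003,0.02,0],[0,0,0]],"delta_rot":[[0,0,0],[0,0,0]]}'; python3 -m pendant '{"grip":[0,0],"translation":[[0.003,0.02,0],[0,0,0]],"delta_rot":[[0,0,0],[0,0,0]]}'
```

```text
t: 19.95
tcp_pos: [489.3, -288.6, 105.3]
orientation: [0.003, 0.997, -0.077, 0.001]
ft_force: [-1.9, -13.2, 4.7]
grip_width: 0.5
t: 20.15
tcp_pos: [489.4, -287.6, 105.3]
orientation: [0.003, 0.997, -0.077, 0.001]
ft_force: [-2.9, -13.3, 6.2]
grip_width: -0.2
```

```bash
python3 -m pendant '{"grip":[0,0],"translation":[[0.003,0.02,0],[0,0,0]],"delta_rot":[[0,0,0],[0,0,0]]}'; python3 -m pendant '{"grip":[0,0],"translation":[[0.003,0.02,0],[0,0,0]],"delta_rot":[[0,0,0],[0,0,0]]}'
```

```text
t: 20.35
tcp_pos: [489.6, -286.6, 105.4]
orientation: [0.003, 0.997, -0.077, 0.001]
ft_force: [-3.1, -13.5, 6.6]
grip_width: 0.2
t: 20.55
tcp_pos: [489.7, -285.6, 105.4]
orientation: [0.003, 0.997, -0.077, 0.001]
ft_force: [-2.8, -12.2, 5.9]
grip_width: 0.4
```

Not firm yet, so I'll release, then look at the gap while retracted.

```bash
python3 -m pendant '{"grip":[0,0,0,0,0],"translation":[[-0.02,-0.14,0],[-0.02,-0.14,0],[-0.02,-0.14,0],[-0.024,-0.16,0],[0,0,0]],"delta_rot":[[0,0,0],[0,0,0],[0,0,0],[0,0,0],[0,0,0]]}'
python3 - <<'E'
from h import *
b=arm.read_camera("side");a=arm.read_camera("top")
f=lambda i,x,y,W,H:cv2.resize(i[y:y+H,x:x+W],(400,int(400*H/W)),interpolation=2)
A=f(a["img"],220,175,65,50);B=f(b["img"],225,190,80,60)
cv2.imwrite("pics/p6.png",np.hstack([A,np.vstack([B,B])[:A.shape[0]]])[:,:,::-1])
h=cv2.cvtColor(a["img"],cv2.COLOR_RGB2HSV);p,st,_=blob(cv2.inRange(h,(15,130,60),(35,255,255)),(220,175,300,240));P=onz(a,*p,102);P2=onz(a,*p,99)
o=np.array([507.5,-165.1]);yd=np.array([.1475,.9891]);xd=np.array([.9891,-.1475]);print(p,P,(P[:2]-o)@xd,(P[:2]-o)@yd)
E
```

```text
t: 21.05
tcp_pos: [485.4, -311.7, 102.8]
orientation: [-0.001, 0.997, -0.076, -0.001]
ft_force: [-0.4, 0.1, -0.2]
grip_width: -0.3
[247.57647059 200.87058824] [519.27245991 -80.43965224 102.        ] -0.8432611933743974 85.47398780350818
```

View pics/p6.png

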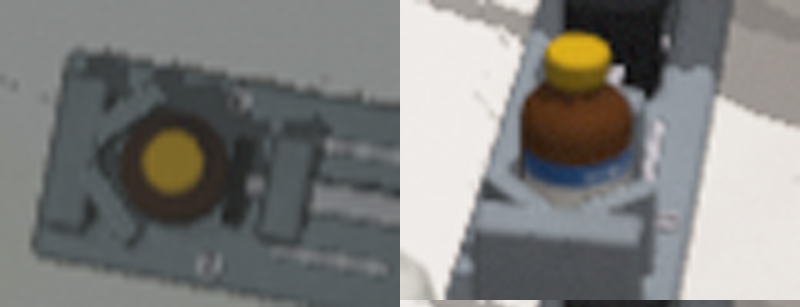

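The bottle now sits in the V with its cap at (172,160), and the pad is touching it. The next stroke should grip, so I'll go carefully.

```bash
python3 -m pendant '{"grip":[0,0,0,0],"translation":[[0.009,0.06,0],[0.009,0.06,0],[0.006,0.04,0],[0,0,0]],"delta_rot":[[0,0,0],[0,0,0],[0,0,0],[0,0,0]]}'; python3 -m pendant '{"grip":[0,0],"translation":[[0.006,0.04,0],[0,0,0]],"delta_rot":[[0,0,0],[0,0,0]]}'
```

```text
t: 21.55
tcp_pos: [487.3, -303.3, 104.3]
orientation: [0.0, 0.997, -0.075, 0.0]
ft_force: [-0.4, -1.8, 1.2]
grip_width: 0.3
t: 21.75
tcp_pos: [487.5, -301.4, 104.0]
orientation: [0.0, 0.997, -0.075, 0.0]
ft_force: [-0.8, -2.1, 1.9]
grip_width: -0.3
```

```bash
python3 -m pendant '{"grip":[0,0],"translation":[[0.006,0.04,0],[0,0,0]],"delta_rot":[[0,0,0],[0,0,0]]}'; python3 -m pendant '{"grip":[0,0],"translation":[[0.003,0.02,0],[0,0,0]],"delta_rot":[[0,0,0],[0,0,0]]}'
```

```text
t: 21.95
tcp_pos: [487.7, -299.6, 104.0]
orientation: [0.0, 0.997, -0.075, 0.0]
ft_force: [0.2, -3.8, 1.9]
grip_width: 0.0
t: 22.15
tcp_pos: [487.8, -298.8, 104.0]
orientation: [0.0, 0.997, -0.076, 0.0]
ft_force: [-0.3, -4.2, 3.2]
grip_width: 0.3
```

```bash
python3 -m pendant '{"grip":[0,0],"translation":[[0.003,0.02,0],[0,0,0]],"delta_rot":[[0,0,0],[0,0,0]]}'; python3 -m pendant '{"grip":[0,0],"translation":[[0.003,0.02,0],[0,0,0]],"delta_rot":[[0,0,0],[0,0,0]]}'; python3 -m pendant '{"grip":[0,0],"translation":[[0.003,0.02,0],[0,0,0]],"delta_rot":[[0,0,0],[0,0,0]]}'
```

```text
t: 22.35
tcp_pos: [487.9, -298.3, 104.1]
orientation: [0.001, 0.997, -0.076, 0.0]
ft_force: [-0.9, -5.9, 3.0]
grip_width: 0.3
t: 22.55
tcp_pos: [487.9, -297.9, 104.2]
orientation: [0.001, 0.997, -0.076, 0.0]
ft_force: [-0.8, -7.9, 3.2]
grip_width: -0.1
t: 22.75
tcp_pos: [488.0, -297.4, 104.3]
orientation: [0.002, 0.997, -0.076, 0.0]
ft_force: [-1.7, -9.5, 3.5]
grip_width: 0.3
```

```bash
python3 -m pendant '{"grip":[0,0],"translation":[[0.003,0.02,0],[0,0,0]],"delta_rot":[[0,0,0],[0,0,0]]}'; python3 -m pendant '{"grip":[0,0],"translation":[[0.003,0.02,0],[0,0,0]],"delta_rot":[[0,0,0],[0,0,0]]}'
```

```text
t: 22.95
tcp_pos: [488.1, -297.0, 104.4]
orientation: [0.002, 0.997, -0.076, 0.0]
ft_force: [-1.2, -10.9, 2.1]
grip_width: -0.0
t: 23.15
tcp_pos: [488.2, -296.3, 104.5]
orientation: [0.003, 0.997, -0.076, 0.0]
ft_force: [-1.9, -12.6, 3.0]
grip_width: -0.2
```

Now single 1 mm steps.

```bash
python3 -m pendant '{"grip":[0,0],"translation":[[0.003,0.02,0],[0,0,0]],"delta_rot":[[0,0,0],[0,0,0]]}'; python3 -m pendant '{"grip":[0,0],"translation":[[0.003,0.02,0],[0,0,0]],"delta_rot":[[0,0,0],[0,0,0]]}'
```

```text
t: 23.35
tcp_pos: [488.3, -295.3, 104.7]
orientation: [0.003, 0.997, -0.076, 0.001]
ft_force: [-2.2, -12.4, 3.2]
grip_width: -0.2
t: 23.55
tcp_pos: [488.5, -294.4, 104.8]
orientation: [0.003, 0.997, -0.076, 0.001]
ft_force: [-2.1, -12.5, 4.0]
grip_width: 0.1
```

```bash
python3 -m pendant '{"grip":[0,0],"translation":[[0.003,0.02,0],[0,0,0]],"delta_rot":[[0,0,0],[0,0,0]]}'; python3 -m pendant '{"grip":[0,0],"translation":[[0,0,0],[0,0,0]],"delta_rot":[[0,0,0],[0,0,0]]}'
```

```text
t: 23.75
tcp_pos: [488.7, -293.4, 104.9]
orientation: [0.003, 0.997, -0.076, 0.001]
ft_force: [-1.4, -13.4, 4.7]
grip_width: -0.2
t: 23.95
tcp_pos: [488.6, -293.5, 104.9]
orientation: [0.003, 0.997, -0.077, 0.001]
ft_force: [-3.0, -13.2, 3.9]
grip_width: 0.1
```

```bash
python3 -m pendant '{"grip":[0,0],"translation":[[0.003,0.02,0],[0,0,0]],"delta_rot":[[0,0,0],[0,0,0]]}'; python3 -m pendant '{"grip":[0,0],"translation":[[0.003,0.02,0],[0,0,0]],"delta_rot":[[0,0,0],[0,0,0]]}'
```

```text
t: 24.15
tcp_pos: [488.8, -292.5, 105.0]
orientation: [0.003, 0.997, -0.077, 0.001]
ft_force: [-1.9, -11.9, 4.7]
grip_width: 0.1
t: 24.35
tcp_pos: [489.0, -291.5, 105.1]
orientation: [0.003, 0.997, -0.077, 0.001]
ft_force: [-2.6, -12.8, 5.4]
grip_width: -0.0
```

```bash
python3 -m pendant '{"grip":[0,0],"translation":[[0.003,0.02,0],[0,0,0]],"delta_rot":[[0,0,0],[0,0,0]]}'; python3 -m pendant '{"grip":[0,0],"translation":[[0.003,0.02,0],[0,0,0]],"delta_rot":[[0,0,0],[0,0,0]]}'
```

```text
t: 24.55
tcp_pos: [489.1, -290.5, 105.1]
orientation: [0.003, 0.997, -0.076, 0.001]
ft_force: [-1.9, -13.2, 5.8]
grip_width: 0.2
t: 24.75
tcp_pos: [489.2, -289.6, 105.2]
orientation: [0.003, 0.997, -0.077, 0.001]
ft_force: [-2.4, -12.1, 5.6]
grip_width: 0.1
```

```bash
python3 -m pendant '{"grip":[0,0],"translation":[[0.003,0.02,0],[0,0,0]],"delta_rot":[[0,0,0],[0,0,0]]}'; python3 -m pendant '{"grip":[0,0],"translation":[[0.003,0.02,0],[0,0,0]],"delta_rot":[[0,0,0],[0,0,0]]}'
```

```text
t: 24.95
tcp_pos: [489.4, -288.6, 105.3]
orientation: [0.003, 0.997, -0.077, 0.001]
ft_force: [-2.6, -12.5, 5.4]
grip_width: 0.1
t: 25.15
tcp_pos: [489.5, -287.7, 105.3]
orientation: [0.003, 0.997, -0.077, 0.001]
ft_force: [-2.1, -12.5, 6.0]
grip_width: 0.2
```

```bash
python3 -m pendant '{"grip":[0,0],"translation":[[0.003,0.02,0],[0,0,0]],"delta_rot":[[0,0,0],[0,0,0]]}'; python3 -m pendant '{"grip":[0,0],"translation":[[0.003,0.02,0],[0,0,0]],"delta_rot":[[0,0,0],[0,0,0]]}'
```

```text
t: 25.35
tcp_pos: [489.7, -286.8, 105.3]
orientation: [0.003, 0.997, -0.077, 0.001]
ft_force: [-3.0, -13.5, 6.4]
grip_width: 0.0
t: 25.55
tcp_pos: [489.8, -286.0, 105.3]
orientation: [0.003, 0.997, -0.077, 0.001]
ft_force: [-2.9, -14.2, 5.3]
grip_width: -0.1
```

```bash
python3 -m pendant '{"grip":[0,0],"translation":[[0.003,0.02,0],[0,0,0]],"delta_rot":[[0,0,0],[0,0,0]]}'; python3 -m pendant '{"grip":[0,0],"translation":[[0,0,0],[0,0,0]],"delta_rot":[[0,0,0],[0,0,0]]}'
```

```text
t: 25.75
tcp_pos: [489.9, -285.2, 105.3]
orientation: [0.004, 0.997, -0.077, 0.001]
ft_force: [-3.1, -14.8, 6.2]
grip_width: 0.1
t: 25.95
tcp_pos: [489.9, -285.2, 105.3]
orientation: [0.004, 0.997, -0.077, 0.001]
ft_force: [-2.6, -14.8, 5.8]
grip_width: -0.1
```

```bash
python3 -m pendant '{"grip":[0,0,0,0,0],"translation":[[-0.02,-0.14,0],[-0.02,-0.14,0],[-0.02,-0.14,0],[-0.026,-0.18,0],[0,0,0]],"delta_rot":[[0,0,0],[0,0,0],[0,0,0],[0,0,0],[0,0,0]]}'; python3 -m pendant '{"grip":[0,0,0,0],"translation":[[0.009,0.06,0],[0.009,0.06,0],[0.006,0.04,0],[0,0,0]],"delta_rot":[[0,0,0],[0,0,0],[0,0,0],[0,0,0]]}'; python3 -m pendant '{"grip":[0,0,0],"translation":[[0.006,0.04,0],[0.006,0.04,0],[0,0,0]],"delta_rot":[[0,0,0],[0,0,0],[0,0,0]]}'
```

```text
t: 26.45
tcp_pos: [485.5, -311.7, 102.8]
orientation: [-0.001, 0.997, -0.076, -0.001]
ft_force: [0.2, -0.8, -0.8]
grip_width: -0.5
t: 26.85
tcp_pos: [487.5, -303.1, 104.3]
orientation: [0.0, 0.997, -0.075, 0.0]
ft_force: [-0.4, -1.8, 1.6]
grip_width: -0.4
t: 27.15
tcp_pos: [488.0, -299.5, 104.2]
orientation: [0.0, 0.997, -0.075, 0.0]
ft_force: [-0.5, -4.8, 3.7]
grip_width: 0.1
```

```bash
python3 -m pendant '{"grip":[0,0],"translation":[[0.006,0.04,0],[0,0,0]],"delta_rot":[[0,0,0],[0,0,0]]}'; python3 -m pendant '{"grip":[0,0],"translation":[[0.003,0.02,0],[0,0,0]],"delta_rot":[[0,0,0],[0,0,0]]}'; python3 -m pendant '{"grip":[0,0],"translation":[[0.003,0.02,0],[0,0,0]],"delta_rot":[[0,0,0],[0,0,0]]}'
```

```text
t: 27.35
tcp_pos: [488.2, -298.4, 104.3]
orientation: [0.001, 0.997, -0.076, 0.0]
ft_force: [-0.4, -6.3, 3.2]
grip_width: 0.3
t: 27.55
tcp_pos: [488.3, -298.0, 104.4]
orientation: [0.002, 0.997, -0.076, 0.0]
ft_force: [-1.1, -8.9, 3.5]
grip_width: 0.0
t: 27.75
tcp_pos: [488.3, -297.5, 104.5]
orientation: [0.002, 0.997, -0.076, 0.001]
ft_force: [-1.3, -9.2, 2.1]
grip_width: 0.1
```

```bash
python3 -m pendant '{"grip":[0,0],"translation":[[0.003,0.02,0],[0,0,0]],"delta_rot":[[0,0,0],[0,0,0]]}'; python3 -m pendant '{"grip":[0,0],"translation":[[0.003,0.02,0],[0,0,0]],"delta_rot":[[0,0,0],[0,0,0]]}'; python3 -m pendant '{"grip":[0,0],"translation":[[0.003,0.02,0],[0,0,0]],"delta_rot":[[0,0,0],[0,0,0]]}'
```

```text
t: 27.95
tcp_pos: [488.4, -297.1, 104.6]
orientation: [0.003, 0.997, -0.076, 0.001]
ft_force: [-2.0, -11.9, 3.5]
grip_width: -0.3
t: 28.15
tcp_pos: [488.4, -296.7, 104.7]
orientation: [0.003, 0.997, -0.077, 0.001]
ft_force: [-1.7, -13.6, 3.3]
grip_width: 0.4
t: 28.35
tcp_pos: [488.5, -296.1, 104.7]
orientation: [0.004, 0.997, -0.077, 0.001]
ft_force: [-2.1, -14.3, 3.2]
grip_width: 0.1
```

```bash
python3 -m pendant '{"grip":[0,0],"translation":[[0.003,0.02,0],[0,0,0]],"delta_rot":[[0,0,0],[0,0,0]]}';python3 -m pendant '{"grip":[0,0],"translation":[[0,0,0],[0,0,0]],"delta_rot":[[0,0,0],[0,0,0]]}'
```

```text
t: 28.55
tcp_pos: [488.6, -295.3, 104.9]
orientation: [0.004, 0.997, -0.077, 0.001]
ft_force: [-1.7, -15.2, 3.6]
grip_width: 0.1
t: 28.75
tcp_pos: [488.6, -295.4, 104.9]
orientation: [0.004, 0.997, -0.077, 0.001]
ft_force: [-2.2, -16.1, 2.3]
grip_width: -0.3
```

```bash
python3 -m pendant '{"grip":[0,0],"translation":[[0.003,0.02,0],[0,0,0]],"delta_rot":[[0,0,0],[0,0,0]]}'; python3 -m pendant '{"grip":[0,0],"translation":[[0.003,0.02,0],[0,0,0]],"delta_rot":[[0,0,0],[0,0,0]]}'
```

```text
t: 28.95
tcp_pos: [488.8, -294.6, 105.0]
orientation: [0.004, 0.997, -0.077, 0.001]
ft_force: [-2.3, -16.4, 3.8]
grip_width: -0.3
t: 29.15
tcp_pos: [488.9, -293.9, 105.1]
orientation: [0.004, 0.997, -0.077, 0.001]
ft_force: [-2.3, -17.1, 3.3]
grip_width: -0.2
```

```bash
python3 -m pendant '{"grip":[0,0],"translation":[[0.003,0.02,0],[0,0,0]],"delta_rot":[[0,0,0],[0,0,0]]}'; python3 -m pendant '{"grip":[0,0],"translation":[[0,0,0],[0,0,0]],"delta_rot":[[0,0,0],[0,0,0]]}'
```

```text
t: 29.35
tcp_pos: [489.0, -293.1, 105.2]
orientation: [0.005, 0.997, -0.077, 0.001]
ft_force: [-1.8, -18.5, 3.5]
grip_width: 0.1
t: 29.55
tcp_pos: [489.0, -293.1, 105.2]
orientation: [0.004, 0.997, -0.077, 0.001]
ft_force: [-3.0, -18.0, 4.0]
grip_width: 0.1
```

Press is about 18.2 N, so grip is roughly 10.5–13 N. One more small step, then I'll hold, release and back well clear.

```bash
python3 -m pendant '{"grip":[0,0,0,0],"translation":[[0.003,0.02,0],[0,0,0],[0,0,0],[0,0,0]],"delta_rot":[[0,0,0],[0,0,0],[0,0,0],[0,0,0]]}'; python3 -m pendant '{"grip":[0,0,0,0,0,0,0,0,0,0],"translation":[[-0.012,-0.08,0],[-0.015,-0.1,0],[-0.015,-0.1,0],[-0.02,-0.14,0],[-0.03,-0.2,0],[-0.03,-0.2,0],[0,-0.1,0.3],[0,0,0.4],[0,0,0.4],[0,0,0]],"delta_rot":[[0,0,0],[0,0,0],[0,0,0],[0,0,0],[0,0,0],[0,0,0],[0,0,0],[0,0,0],[0,0,0],[0,0,0]]}'
python3 - <<'E'
from h import *
b=arm.read_camera("side");a=arm.read_camera("top")
f=lambda i,x,y,W,H:cv2.resize(i[y:y+H,x:x+W],(400,int(400*H/W)),interpolation=2)
A=f(a["img"],220,175,130,97);B=f(b["img"],225,140,120,110)
A=cv2.resize(A,(400,B.shape[0]));cv2.imwrite("pics/p7.png",np.hstack([A,B])[:,:,::-1])
h=cv2.cvtColor(a["img"],cv2.COLOR_RGB2HSV);p,st,_=blob(cv2.inRange(h,(15,130,60),(35,255,255)),(220,175,300,240));P=onz(a,*p,102)
o=np.array([507.5,-165.1]);yd=np.array([.1475,.9891]);xd=np.array([.9891,-.1475]);print(p,P,(P[:2]-o)@xd,(P[:2]-o)@yd)
for n,r in(("blue",(140,180,170,210)),("red",(175,155,205,180))):
    m=cv2.inRange(h,(100,130,50),(130,255,255)) if n=="blue" else cv2.inRange(h,(0,130,80),(8,255,255))|cv2.inRange(h,(172,130,80),(180,255,255))
    print(n,blob(m,r)[0])
E
```

```text
t: 29.95
tcp_pos: [489.1, -292.3, 105.2]
orientation: [0.005, 0.997, -0.077, 0.001]
ft_force: [-3.0, -17.5, 4.1]
grip_width: -0.2
t: 30.95
tcp_pos: [484.8, -334.7, 163.6]
orientation: [0.002, 0.997, -0.075, 0.003]
ft_force: [0.8, -0.4, -0.0]
grip_width: -0.0
[245.5        200.44186047] [520.15286783 -75.45764028 102.        ] -0.7072964833917048 90.53155600641655
blue [149.15625 196.0625 ]
red [188.87850467 166.47663551]
```

View pics/p7.png

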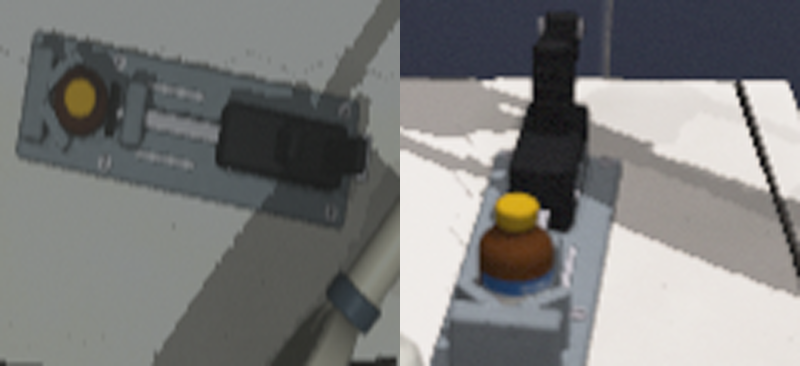

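The trigger is back at rest and the bottle looks seated. However, the top camera puts the cap at y ≈ 90.5, not 85, so I'll check for tilt or offset with the wrist camera from above.

```bash
python3 -m pendant '{"grip":[0,0,0,0,0,0,0,0,0,0],"translation":[[0.088,0.615,0.08],[0.088,0.615,0.08],[0.088,0.615,0.08],[0.088,0.615,0],[0.088,0.615,0],[0.088,0.615,0],[0.088,0.615,0],[0.088,0.615,0],[0,0,0],[0,0,0]],"delta_rot":[[0,0,0],[0,0,0],[0,0,0],[0,0,0],[0,0,0],[0,0,0],[0,0,0],[0,0,0],[0,0,0],[0,0,0]]}'
python3 - <<'E'
from h import *
from scipy.spatial.transform import Rotation as R
b=arm.read_camera("side");s=arm.get_state();w=arm.read_camera("wrist");s2=arm.get_state();print(s["tcp_pos"],s2["tcp_pos"])
q=s["orientation"];T=np.eye(4);T[:3,:3]=R.from_quat([*q[1:],q[0]]).as_matrix();T[:3,3]=s["tcp_pos"];w["camera_from_world"]=np.linalg.inv(T@w["T_tool_cam"])
np.savez("w.npz",**w);cv2.imwrite("pics/p8.png",cv2.resize(w["img"][60:330,140:380],(800,900),interpolation=2)[:600,:,::-1])
o=np.array([507.5,-165.1]);yd=np.array([.1475,.9891]);xd=np.array([.9891,-.1475])
P=[]
for c,r in((w,(100,50,400,384)),(b,(200,60,380,262))):
    h=cv2.cvtColor(c["img"],cv2.COLOR_RGB2HSV);p,st,m=blob(cv2.inRange(h,(15,130,60),(35,255,255)),r);P.append(ray(c,*p));X=onz(c,*p,99);print(p,st,(X[:2]-o)@xd,(X[:2]-o)@yd)
x=tri(*P);print(x,(x[:2]-o)@xd,(x[:2]-o)@yd)
E
```

```text
t: 32.05
tcp_pos: [518.3, -87.1, 169.6]
orientation: [0.0, 0.997, -0.075, -0.001]
ft_force: [-0.2, -0.7, 0.1]
grip_width: -0.0
[518.28271351 -87.76090429 169.74926064] [518.33911647 -88.18777787 169.93765123]
[259.26320667 185.42539388] [ 241  167   38   37 1079] -0.12830048595239418 89.5632884301685
[259.65909091 203.48484848] [254 198  13  12 132] 0.024902848852025983 97.98303823308045
[521.0949328  -78.10513464  93.14277763] 0.6150053883019133 88.05187391948567
```

View pics/p8.png

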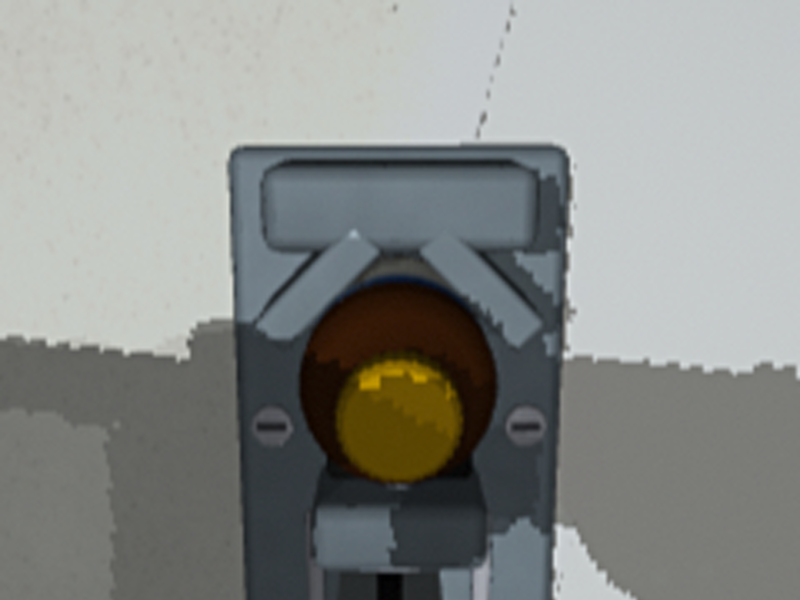

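```bash
python3 - <<'E'
from h import *
w=dict(np.load("w.npz"))
o=np.array([507.5,-165.1]);yd=np.array([.1475,.9891]);xd=np.array([.9891,-.1475])
def cl(u,v,z):X=onz(w,u,v,z);return np.round([(X[:2]-o)@xd,(X[:2]-o)@yd],1)
f=lambda x,y:(140+x*.3,60+y*.3)
print("fx",w["fx"])
for z in(99,102):print("cap",z,cl(259.3,185.4,z))
for z in(62,67,72):print("body",z,cl(*f(398,381),z))
for n,p,z in(("plateL",(230,150),12),("plateR",(568,150),12),("screwL",(272,427),12),("screwR",(526,427),12),("Vback",(400,165),52),("Vfront",(400,250),52),("armLout",(258,325),52),("armLin",(290,340),52),("armRin",(517,345),52),("padface",(400,465),49),("jawfront",(400,507),55),("jawrear",(400,570),55)):print(n,cl(*f(*p),z))
E
```

```text
fx 337.30846075620457
cap 99 [-0.1 89.6]
cap 102 [-0.1 90.4]
body 62 [ 0.2 88. ]
body 67 [ 0.2 89.3]
body 72 [ 0.1 90.5]
plateL [-42.8 137.3]
plateR [ 44.4 137.1]
screwL [-34.3  62.9]
screwR [35.9 62.8]
Vback [  0.8 135.4]
Vfront [  0.8 116.5]
armLout [-32.4  99.1]
armLin [-25.   95.6]
armRin [28.2 94.2]
padface [ 0.8 63.8]
jawfront [ 0.7 55. ]
jawrear [ 0.7 38.6]
```

The wrist view shows the bottle upright (cap and body axes agree at about 89.5–90) and touching both V walls. The V arms show the same +5 mm offset, so the error is in my origin estimate and the bottle is home. My grip estimate is only 9–13 N, so I'll do one more gentle squeeze to confirm it and add some margin.

```bash
python3 -m pendant '{"grip":[0,0,0,0,0,0,0,0,0,0,0,0,0,0],"translation":[[-0.084,-0.575,0],[-0.084,-0.575,0],[-0.084,-0.575,0],[-0.084,-0.575,0],[-0.084,-0.575,0],[-0.084,-0.575,0],[-0.084,-0.575,0],[-0.084,-0.575,0],[0,0,0],[0,0,-0.4],[0,0,-0.4],[0,0,-0.4],[0,0,-0.12],[0,0,0]],"delta_rot":[[0,0,0],[0,0,0],[0,0,0],[0,0,0],[0,0,0],[0,0,0],[0,0,0],[0,0,0],[0,0,0],[0,0,0],[0,0,0],[0,0,0],[0,0,0],[0,0,0]]}'; python3 -m pendant '{"grip":[0,0,0,0],"translation":[[0.009,0.06,0],[0.009,0.06,0],[0,0,0],[0,0,0]],"delta_rot":[[0,0,0],[0,0,0],[0,0,0],[0,0,0]]}'
```

```text
t: 33.55
tcp_pos: [484.3, -317.2, 103.5]
orientation: [-0.001, 0.997, -0.076, -0.001]
ft_force: [-0.9, -0.1, 0.6]
grip_width: -0.2
t: 33.95
tcp_pos: [486.4, -311.5, 105.6]
orientation: [0.0, 0.997, -0.075, 0.001]
ft_force: [0.6, -0.1, 1.0]
grip_width: -0.2
```

```bash
python3 -m pendant '{"grip":[0,0,0,0],"translation":[[0.009,0.06,0],[0.009,0.06,0],[0.006,0.04,0],[0,0,0]],"delta_rot":[[0,0,0],[0,0,0],[0,0,0],[0,0,0]]}';python3 -m pendant '{"grip":[0,0,0],"translation":[[0.006,0.04,0],[0.006,0.04,0],[0,0,0]],"delta_rot":[[0,0,0],[0,0,0],[0,0,0]]}'; python3 -m pendant '{"grip":[0,0,0],"translation":[[0.006,0.04,0],[0.003,0.02,0],[0,0,0]],"delta_rot":[[0,0,0],[0,0,0],[0,0,0]]}'
```

```text
t: 34.35
tcp_pos: [487.1, -305.7, 106.0]
orientation: [0.003, 0.997, -0.076, 0.001]
ft_force: [-2.8, -7.4, 2.2]
grip_width: -0.0
t: 34.65
tcp_pos: [487.3, -304.0, 106.5]
orientation: [0.005, 0.997, -0.077, 0.001]
ft_force: [-3.1, -15.8, 1.4]
grip_width: -0.0
t: 34.95
tcp_pos: [487.6, -302.3, 107.0]
orientation: [0.006, 0.997, -0.077, 0.001]
ft_force: [-3.6, -18.7, 3.1]
grip_width: -0.1
```

```bash
python3 -m pendant '{"grip":[0,0],"translation":[[0.003,0.02,0],[0,0,0]],"delta_rot":[[0,0,0],[0,0,0]]}'; python3 -m pendant '{"grip":[0,0],"translation":[[0.003,0.02,0],[0,0,0]],"delta_rot":[[0,0,0],[0,0,0]]}';python3 -m pendant '{"grip":[0,0],"translation":[[0.003,0.02,0],[0,0,0]],"delta_rot":[[0,0,0],[0,0,0]]}'
```

```text
t: 35.15
tcp_pos: [487.7, -301.6, 107.1]
orientation: [0.006, 0.997, -0.078, 0.001]
ft_force: [-3.1, -20.3, 4.0]
grip_width: -0.2
t: 35.35
tcp_pos: [487.8, -300.9, 107.3]
orientation: [0.007, 0.997, -0.078, 0.001]
ft_force: [-5.0, -20.9, 5.1]
grip_width: -0.0
t: 35.55
tcp_pos: [487.9, -300.2, 107.4]
orientation: [0.007, 0.997, -0.078, 0.001]
ft_force: [-5.3, -21.5, 4.8]
grip_width: -0.2
```

Press is 21.5 N (grip ≈ 16 N), so the grip is firm and I'll stop here. I'll release and back off.

```bash
python3 -m pendant '{"grip":[0,0,0,0,0,0,0,0,0,0,0,0],"translation":[[-0.009,-0.06,0],[-0.012,-0.08,0],[-0.015,-0.1,0],[-0.02,-0.14,0],[-0.03,-0.2,0],[-0.03,-0.2,0],[0,-0.1,0.3],[0,0,0.4],[0,0,0.4],[0,0,0],[0,0,0],[0,0,0]],"delta_rot":[[0,0,0],[0,0,0],[0,0,0],[0,0,0],[0,0,0],[0,0,0],[0,0,0],[0,0,0],[0,0,0],[0,0,0],[0,0,0],[0,0,0]]}'
python3 - <<'E'
from h import *
b=arm.read_camera("side");a=arm.read_camera("top")
f=lambda i,x,y,W,H:cv2.resize(i[y:y+H,x:x+W],(400,int(400*H/W)),interpolation=2)
B=f(b["img"],225,140,120,110);A=cv2.resize(f(a["img"],220,175,130,97),(400,B.shape[0]));cv2.imwrite("pics/p9.png",np.hstack([A,B])[:,:,::-1])
for c,r in((a,(220,175,300,240)),(b,(200,60,380,262))):
    h=cv2.cvtColor(c["img"],cv2.COLOR_RGB2HSV);print(blob(cv2.inRange(h,(15,130,60),(35,255,255)),r)[:2])
E
```

```text
t: 36.75
tcp_pos: [482.6, -337.2, 158.6]
orientation: [-0.001, 0.997, -0.075, -0.001]
ft_force: [0.1, -0.1, -0.4]
grip_width: 0.0
(array([245.5       , 200.44186047]), array([241, 196,  10,  10,  86], dtype=int32))
(array([259.76470588, 203.41176471]), array([254, 197,  13,  13, 136], dtype=int32))
```

View pics/p9.png

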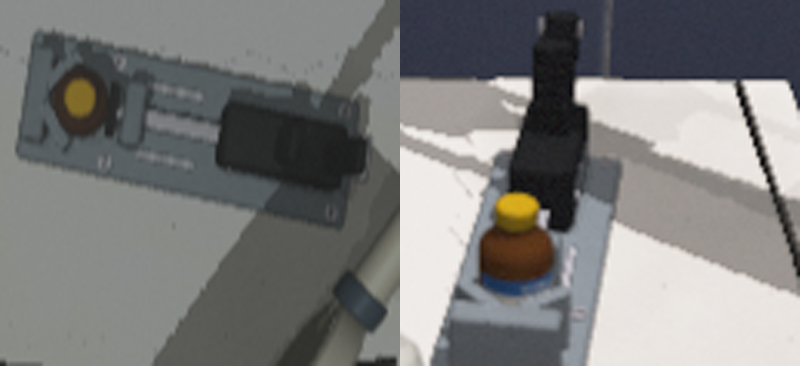

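The last picture matches the previous one: bottle unmoved in the V with its cap at (80,98), trigger at rest, robot clear. I'm handing the job in.

```bash
python3 -c "
from cell import arm
print(arm.get_state()['ft_force']);print(arm.job_done())"
```

```text
[ 0.75567622 -0.04824068 -0.23516105]
the job is handed in; nothing more can be done
None
```

I stood the brown bottle between the V block and the pad and let go of it. Then I squeezed the trigger six times with the shut fingers until the jaw gripped it, let the trigger spring back and backed the arm clear. I handed the job in at about 37 s; no verdict is reported.

**Grip:** Free running took about 12.6 N at the roll. The fifth squeeze reached about 18 N, a grip of roughly 10 N. The sixth reached 21.5 N, about 16 N of grip, so it is firm and below the 24 N limit. The sixth squeeze caught the next tooth earlier than I expected and ended about 2 N above the press I had planned to stop at.

**Final checks:** The last pictures show the bottle unmoved in the V and the trigger at rest, with the force on the tool near zero. Before the sixth squeeze, a wrist view showed the bottle upright and touching both V walls, and the two white bottles had not moved.

**Disagreement:** My camera reading put the bottle at clamp y of about 90 instead of 85. The V arms read about 5 mm too far in the same picture. I took this as an error in my estimate of the clamp's origin and judged the bottle home.

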